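# Clamp the rum sample in the reading stand without touching its focus

## Task

Stand the amber sample bottle with the red cap upright in the middle of the reading stand's cradle and let go of it, then turn the black outer ring knob clockwise until the orange spring pad holds the bottle against the back stop, pressed about half-way in on its spring and never hard home. The brass inner knob on the same axis is the focus, already set for the taster's eye: leave it as it is. Do not knock the other two sample bottles about, and let go of everything at the end.

Things in the scene. Friction and masses are not known exactly. Their poses are not given: they have to be found in the camera images.
- stand: Fixed reading stand: grey console, white knob panel 106 x 150 mm, aluminium cradle floor behind it, black sighting tube behind that. Origin at table height; x points from panel to tube, z up. The panel faces -x and up, its normal (-0.574, 0, 0.819), rising from 42 mm high at x = -101 mm to 102 mm at x = -15 mm. The console ends at x = -14 mm; the tube begins at x = 114 mm, 74 mm high.
- cradle (a point): Middle of the cradle floor's top face, 12 mm above the table, where the bottle is to stand, sides parallel to the stand. Axes as stand. The floor spans x +-61, y -129 to 86 mm. The pad closes along +y from the -y side; on the +y side stands the back stop, a steel plate 50 mm wide, 12 thick, 48 high, its face 28 to 40 mm from here: not reported, see it or feel for it.
- knob_axis (a point): Where the axis of both knobs meets the white panel face; axes as stand, so the knob axis is (-0.574, 0, 0.819). Along it: black ribbed outer ring, 60 mm in diameter, from 0 to 30 mm; brass inner knob, 26 mm in diameter, from 30 to 52 mm. The ring is gripped across its diameter with the fingers straddling the brass knob.
- outer (a joint): Angle of the black outer ring (rad), 0 to 4.2, growing as it turns clockwise seen from outside, looking at the panel. It drives the jaw 12 mm along the stand's +y per rad. Stiff (0.25 N m friction), stays where it is left. Starts between 0 and 0.4.
- inner (a joint): Angle of the brass inner knob (rad), growing clockwise, turns freely at a touch (0.02 N m). Starts anywhere in -1.2 to 1.2; must stay.
- inner_mark (a point): Red index mark on the brass knob's outer face, 12 mm from the axis; it moves when the knob is turned.
- pad: Orange spring pad, 40 mm wide, 30 high, on the dark steel jaw (36 mm high). Origin at the lower edge of its pressing face, 2 mm above the cradle floor; axes as stand. Relaxed, the face is at y = -38 mm + 12 mm/rad x outer from cradle; pressed, it sinks back into the jaw by up to 10 mm, spring 1.5 N per mm. Half-way is 5 mm, 7.5 N.
- sample: The sample: square amber glass bottle with a red cap, 150 g (more or less), loose. Body 44 x 44 x 74 mm, shoulder from 74 to 88 mm, neck 24 mm in diameter to 98 mm, red cap 28 mm in diameter from 98 to 118 mm. Origin at the centre of its underside, z up along the bottle, x and y square to its sides.
- clear_bottle: Clear bottle with a white cap, same shape and size as the sample, a bystander.
- green_bottle: Green bottle with a white cap, same shape and size as the sample, a bystander.

How it is judged:
By the outcome, as a careful person would: the job done as asked, in the order asked, and still so for the second after the job is handed in, with the robot touching nothing.
It also fails if it takes over 70 s, if anything falls off the work surface, if the arm or the gripper's body presses on something with over 40 N, if the wrist force passes 120 N, or if a joint passes its speed limit or range.

## Robot

A 7-joint arm with a two-finger parallel gripper is mounted at the origin on the work surface. World frame = base frame: x ahead of the robot, y to its left, z up, the work surface at z = 0. Lengths are in m, angles in rad, forces in N, time in s.
With the tool pointing down it reaches from about 0.4 to 0.85 m from the base axis. Payload 10.4 kg.
Tool frame: the origin (TCP) lies at the very end of the fingers, on their centre line; the grasp point (between the pads) lies 19 mm behind it (tcp_to_grasp is the distance from the TCP to the grasp point, in m); z points along the fingers, y is the line along which they close (so a half turn about z gives the same grasp; the last joint's range is limited). The gripper opens to 87 mm and grips with 3 to 60 N. Pads are 19 mm wide; open, the fingers measure 117 mm over their backs; the gripper's body (75 mm by 190 mm) begins 51 mm behind the grasp point.
Start: joints at [1.256, 0.332, -0.065, 1.46, 0.022, 1.35, -0.088], TCP at [0.18, -0.599, 0.223] pointing down, gripper open.
Joint ranges: [-2.6, 2.6], [-0.5, 2.12], [-1.47, 1.34], [0.16, 2.42], [-1.27, 4.41], [0.06, 2.06], [-2.6, 2.6]. Speed limits (rad/s): [2.22, 2.22, 2.79, 2.79, 3.14, 3.14, 3.14].

## Interface

Orientations are given as [roll, pitch, yaw] about the fixed x, y, z axes, in that order (R = Rz(yaw) Ry(pitch) Rx(roll)).
In Python, from workcell import * gives the robot as it stands.
- The arm moves only by the tool jog_arm, never from a script. Its argument "increments" is a list of rows, each a list of 7 numbers: the finger opening in m, from 0 to 0.087, then the shift along the tool's x, y, z in m, then the turn, a rotation vector about the tool's x, y, z in rad. A call has 1 to 20 rows; each row is the pose to reach, as a shift and turn from the pose commanded when the call began, along the tool's axes at that moment; what a row does not reach only later rows make up. A row lasts 1/10 s, in which the tool goes at most 50 mm and 8.59 degrees, less where a joint would pass 70% of its speed; a pose out of reach is approached as far as the arm can. A call with a gripper value outside its range is refused whole. The fingers move at their own pace and stop on an object; "squeeze" is the grip in N (left out, the last holds). Time passes only in rows, so rows that repeat a pose let the fingers close. It gives the time, the measured TCP pose, the force, the opening and the grip force at its end, in the units of the state.
- get_obs(): the state, without advancing time (a new reading comes with each control period).
- read_camera(name): name is "side" or "top"; returns a dict with "img" (420x560x3 uint8, red, green, blue), "depth" (420x560 float32, m along the optical axis (not along the pixel's ray), 0 where there is no reading), "fovy" (degrees; the focal length in pixels is half the picture's height over the tangent of half this angle, whatever the lens; pixels are square), "cx", "cy" (the principal point, pixels), "dist_coeffs" ([k1, k2, p1, p2, k3] as OpenCV has them; the pictures are not rectified), "extrinsics" (4x4, takes a point from camera to world coordinates). Camera axes: x right, y down, z forward; pixel columns grow to the right and rows downward; lengths in m; the calibration is good to about 2 mm. A picture is of the moment at which its call begins.
- close_job(): hands the job in; it is judged then, once.
The state is a dict: "t": time; "joint_positions": joint angles; "joint_vel": joint speeds; "tau": joint torques, N m; "tcp_pos": TCP position; "eef_rot": TCP orientation; "force": force on the tool from outside, world axes, zero at the start; "moment": the same for the moment, N m; "grip_width": finger opening in m; "grip_force": force on a finger pad.
Only numpy, scipy, OpenCV 4.12 (cv2) and the standard library are available. Lean on these libraries where they do the work, as an engineer would, in place of code of your own. Each camera call takes 0.05 s, during which the arm holds its last target. There are 200 camera calls.

## Working session

There is one attempt and no reset: what is moved stays moved. The work goes in short steps, Python scripts to look and compute and a tool call to move; the robot and the scene stay as the last step left them, time stands still between calls to the robot, and variables do not carry over. Pictures are saved under pics/ and viewed, at most 10 in all, crops included, and the job is handed in when it is done.

Besides the shell and the picture viewer there is one more tool, called as name(argument=value, ...), one argument or row to a line, values as JSON. jog_arm: Moves the arm, as the interface text tells. Its arguments: {"type":"object","properties":{"increments":{"type":"array"},"squeeze":{"type":"number"}},"required":["increments"]}

```bash
ls; mkdir -p pics; cat > h.py <<'E'
from workcell import *
import numpy as np, cv2
from scipy.spatial.transform import Rotation as Ro
def snap(n,f=None):
    c=read_camera(n); np.savez('last_'+n+'.npz',**c)
    if f: cv2.imwrite('pics/'+f,c['img'][:,:,::-1])
    return c
def load(n): return dict(np.load('last_'+n+'.npz'))
def K(c):
    f=c['img'].shape[0]/2/np.tan(np.radians(float(c['fovy']))/2)
    return np.array([[f,0,float(c['cx'])],[0,f,float(c['cy'])],[0,0,1]])
def cloud(c):
    h,w=c['depth'].shape
    u,v=np.meshgrid(np.arange(w),np.arange(h))
    p=cv2.undistortPoints(np.stack([u,v],-1).reshape(-1,1,2).astype(np.float64),K(c),c['dist_coeffs']).reshape(h,w,2)
    P=np.dstack([p,np.ones((h,w))])*c['depth'][...,None]
    E=c['extrinsics']; return P@E[:3,:3].T+E[:3,3]
def pix(c,P):
    E=c['extrinsics'];Q=(np.atleast_2d(P)-E[:3,3])@E[:3,:3]
    return cv2.projectPoints(Q,np.zeros(3),np.zeros(3),K(c),c['dist_coeffs'])[0].reshape(-1,2)
E
python3 - <<'E'
from h import *
for n in('side','top'):
    c=snap(n,n+'0.png'); print(n,c['fovy'],c['extrinsics'].round(3).tolist(),c['dist_coeffs'])
o=get_obs(); print(o)
E
```

```text
pics
side 49.564748166676 [[-0.801, -0.33, 0.499, 0.082], [-0.599, 0.426, -0.678, 0.595], [0.011, -0.842, -0.539, 0.606], [0.0, 0.0, 0.0, 1.0]] [0.00622618 0.         0.         0.         0.        ]
top 52.26845108573849 [[-0.022, -0.997, 0.074, 0.499], [-1.0, 0.022, 0.002, -0.035], [-0.004, -0.073, -0.997, 0.969], [0.0, 0.0, 0.0, 1.0]] [0.04098783 0.         0.         0.         0.        ]
{'t': 0.1, 'joint_positions': array([ 1.25639316,  0.33283559, -0.06474485,  1.46086533,  0.02163231,
        1.34989942, -0.08848749]), 'joint_vel': array([-0.00027292, -0.00135628, -0.00034014, -0.00227293,  0.0017856 ,
       -0.00074802, -0.00120211]), 'tau': array([ 6.53764218e-04, -6.24545074e+01,  2.42129713e-02, -3.90718746e+01,
       -6.14912342e-02,  3.66231753e-02,  4.31723743e-05]), 'tcp_pos': array([ 0.17971007, -0.59823859,  0.221813  ]), 'eef_rot': array([-3.14028418e+00,  7.57762751e-05,  2.91884604e-01]), 'force': array([-0.05098209,  0.07545489,  0.539719  ]), 'moment': array([ 0.01490132,  0.0248756 , -0.04768752]), 'grip_force': 0.0, 'grip_width': 0.0870281560522439}
```

View pics/top0.png

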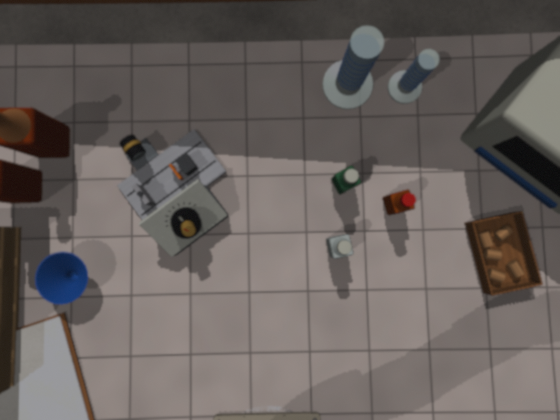

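View pics/side0.png

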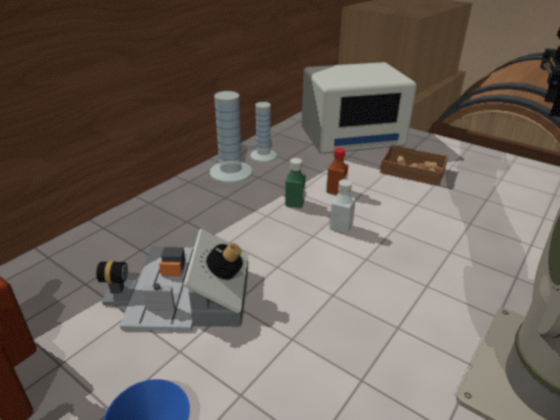

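```bash
python3 - <<'E'
from h import *
for n in('top','side'):
    c=load(n);P=cloud(c)
    px={'top':dict(amber=(408,200),green=(351,176),clear=(344,247),ring=(186,222),brass=(188,229),panel1=(205,205),panel2=(160,222),floor=(205,165)),
        'side':dict(amber=(340,154),green=(296,164),clear=(345,187),ring=(222,262),brass=(233,252),panel1=(205,280),panel2=(200,245),floor=(150,300))}[n]
    for k,(u,v) in px.items(): print(n,k,P[v,u].round(4))
    hsv=cv2.cvtColor(c['img'],cv2.COLOR_RGB2HSV)
    u,v=px['amber'];
    img=c['img']
    x0,y0=(100,110) if n=='top' else (90,210)
    cv2.imwrite(f'pics/{n}crop.png',cv2.resize(img[y0:y0+150,x0:x0+180,::-1],None,fx=4,fy=4,interpolation=cv2.INTER_CUBIC))
E
```

```text
top amber [ 0.561  -0.294   0.1142]
top green [ 0.6114 -0.182   0.1174]
top clear [ 0.4705 -0.1632  0.1184]
top ring [0.527  0.1508 0.1069]
top brass [0.5127 0.1452 0.1149]
top panel1 [0.5631 0.119  0.0685]
top panel2 [0.5287 0.207  0.0917]
top floor [0.657  0.1272 0.0154]
side amber [ 0.5546 -0.2848  0.1129]
side green [ 0.6064 -0.1737  0.1151]
side clear [ 0.465  -0.1533  0.1146]
side ring [0.5139 0.175  0.103 ]
side brass [0.5065 0.1545 0.1152]
side panel1 [0.5218 0.2097 0.083 ]
side panel2 [0.583  0.1592 0.0967]
side floor [0.5994 0.2699 0.0376]
```

View pics/topcrop.png

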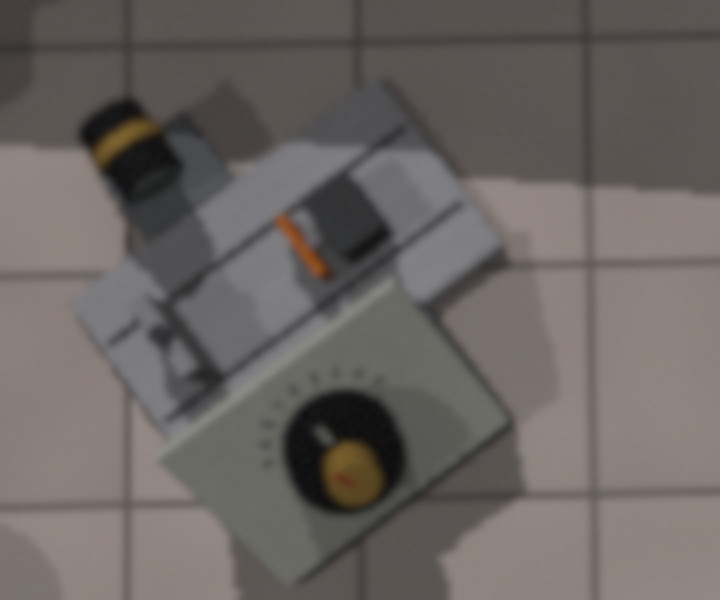

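View pics/sidecrop.png

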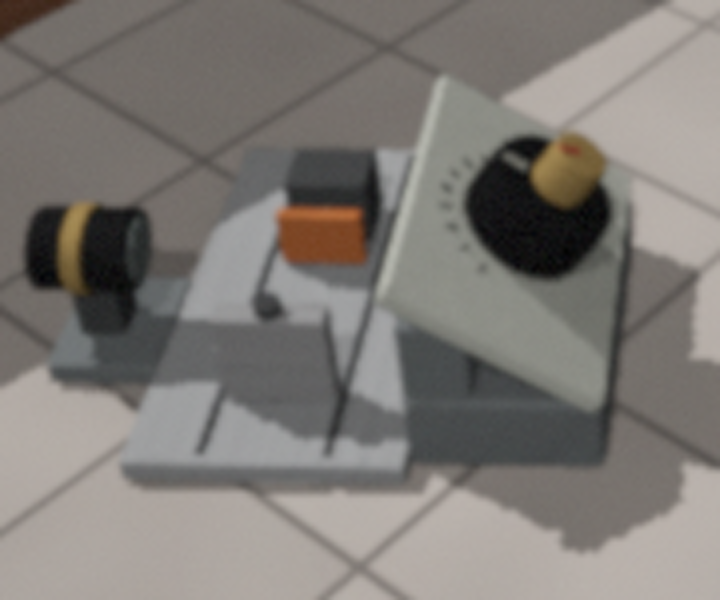

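```bash
cat >> h.py <<'E'
def ray(c,u,v,z):
    p=cv2.undistortPoints(np.array([[[u,v]]],float),K(c),c['dist_coeffs'])[0,0]
    E=c['extrinsics'];d=E[:3,:3]@[p[0],p[1],1];o=E[:3,3]
    return o+d*(z-o[2])/d[2]
E
python3 - <<'E'
from h import *
t=load('top');s=load('side')
T=lambda u,v,z:ray(t,100+(u-1.5)/4,110+(v-1.5)/4,z)
S=lambda u,v,z:ray(s,90+(u-1.5)/4,210+(v-1.5)/4,z)
for nm,pts in (('top',[('A',T(160,458,.102)),('B',T(395,278,.102)),('C',T(510,422,.042)),('D',T(290,585,.042)),('F-',T(375,80,.012)),('F+',T(75,300,.012)),('mark',T(342,478,.115))]),
 ('side',[('A',S(380,295,.102)),('B',S(443,78,.102)),('C',S(632,180,.042)),('D',S(598,408,.042)),('F-',S(245,150,.012)),('F+',S(125,465,.012)),('mark',S(570,150,.115))])):
    d=dict(pts); print(nm,{k:v.round(4).tolist() for k,v in d.items()})
    x=lambda a,b:np.degrees(np.arctan2(*(d[a]-d[b])[[1,0]]))
    print('yaw A-B',x('A','B')-90,'D-C',x('D','C')-90,'F',x('F+','F-')-90,'len',[round(float(np.linalg.norm(d[a]-d[b])),4) for a,b in('AB','DC','AD','BC')],np.linalg.norm(d['F+']-d['F-']))
for n,c in(('top',t),('side',s)):
    P=cloud(c).reshape(-1,3)
    # panel plane fit
    q=P[(np.hypot(P[:,0]-.53,P[:,1]-.16)<.09)&(P[:,2]>.045)&(P[:,2]<.1)]
    best=None;rng=np.random.default_rng(0)
    for i in range(500):
        a=q[rng.choice(len(q),3,replace=False)];nn=np.cross(a[1]-a[0],a[2]-a[0]);
        if np.linalg.norm(nn)<1e-6: continue
        nn/=np.linalg.norm(nn);k=abs((q-a[0])@nn)<.002
        if best is None or k.sum()>best.sum():best=k
    w=q[best];m=w.mean(0);nn=np.linalg.svd(w-m)[2][2];nn*=np.sign(nn[2])
    print(n,'panel n',nn.round(3),'yaw',np.degrees(np.arctan2(-nn[1],-nn[0])),best.sum(),'off',m@nn)
    # bottle side faces
    for b,ctr in(('amber',(.56,-.29)),('green',(.61,-.18)),('clear',(.47,-.16))):
        q=P[(np.hypot(P[:,0]-ctr[0],P[:,1]-ctr[1])<.045)]
        body=q[(q[:,2]>.02)&(q[:,2]<.07)];cap=q[q[:,2]>.1]
        r=cv2.minAreaRect(body[:,:2].astype(np.float32)*1000) if len(body)>3 else None
        print(n,b,len(body),r,'cap',len(cap),cap.mean(0).round(4),np.median(q[q[:,2]>.112],0).round(4))
E
```

```text
top {'A': [0.525, 0.245, 0.102], 'B': [0.6139, 0.1262, 0.102], 'C': [0.542, 0.0759, 0.042], 'D': [0.4571, 0.1948, 0.042], 'F-': [0.7389, 0.1531, 0.012], 'F+': [0.6172, 0.3215, 0.012], 'mark': [0.5126, 0.1509, 0.115]}
yaw A-B 36.79506963321788 D-C 35.50672526029116 F 35.86863337457656 len [0.1484, 0.1461, 0.1036, 0.1063] 0.20775208320082836
side {'A': [0.5261, 0.2491, 0.102], 'B': [0.6118, 0.1291, 0.102], 'C': [0.542, 0.0775, 0.042], 'D': [0.4564, 0.2002, 0.042], 'F-': [0.7423, 0.1539, 0.012], 'F+': [0.6137, 0.3246, 0.012], 'mark': [0.5168, 0.1453, 0.115]}
yaw A-B 35.527771595571025 D-C 34.871897682443134 F 37.00337384001257 len [0.1475, 0.1495, 0.1041, 0.1055] 0.21369509227022238
top panel n [-0.467 -0.333  0.819] yaw 35.53324084065547 1814 off -0.24404998040675574
top amber 141 ((561.7831420898438, -293.6327209472656), (43.679134368896484, 43.334022521972656), 14.91328239440918) cap 178 [ 0.5616 -0.2924  0.1155] [ 0.5624 -0.2938  0.117 ]
top green 109 ((611.673095703125, -182.269775390625), (43.94637680053711, 42.22890090942383), 25.792743682861328) cap 166 [ 0.6118 -0.182   0.1162] [ 0.6116 -0.1825  0.1172]
top clear 76 ((470.1931457519531, -162.03219604492188), (43.6787223815918, 39.77082443237305), 11.552726745605469) cap 166 [ 0.4709 -0.1636  0.1165] [ 0.4705 -0.1638  0.1172]
side panel n [-0.462 -0.334  0.822] yaw 35.84764940468915 1818 off -0.24211435563731443
side amber 293 ((550.8182983398438, -285.855712890625), (58.5800666809082, 34.63859176635742), 58.466312408447266) cap 118 [ 0.5605 -0.2885  0.112 ] [ 0.5621 -0.2894  0.1172]
side green 356 ((612.1021118164062, -179.41773986816406), (44.35588073730469, 45.716392517089844), 27.88849449157715) cap 126 [ 0.6105 -0.1771  0.1122] [ 0.6116 -0.1788  0.1174]
side clear 448 ((460.21563720703125, -153.05892944335938), (57.87799072265625, 33.041229248046875), 49.52150344848633) cap 154 [ 0.4692 -0.158   0.1127] [ 0.4703 -0.16    0.1174]
```

```bash
cat >> h.py <<'E'
YAW=np.radians(35.7); SO=np.array([.5815,.196,0]); RS=Ro.from_euler('z',YAW).as_matrix()
def tostand(P): return (P-SO)@RS
E
python3 - <<'E'
from h import *
t=load('top');s=load('side')
n=np.array([-.574,0,.819]);e=np.array([.819,0,.574]);c0=np.array([-.058,0,.072])
mm=lambda a:(np.asarray(a)*1000).round(1)
for nm,c in(('top',t),('side',s)):
    Q=tostand(cloud(c));h=(Q-c0)@n;a=(Q-c0)@e;b=Q[...,1]
    near=(abs(a)<.045)&(abs(b)<.05)
    print(nm,'panel h',mm(np.median(h[(abs(a)<.05)&(abs(b)<.07)&(abs(h)<.01)])))
    for k,(lo,hi) in dict(ring=(.026,.034),brass=(.047,.058),ringall=(.008,.034)).items():
        m=near&(h>lo)&(h<hi);x=np.stack([a[m],b[m]],1).astype(np.float32)*1000
        print(k,m.sum(),'enclosing',cv2.minEnclosingCircle(x),'pct a',np.percentile(x[:,0],[2,98]).round(1),'b',np.percentile(x[:,1],[2,98]).round(1),'h',mm(np.median(h[m])))
    for k,m in dict(floor=(abs(Q[...,2]-.012)<.005)&(Q[...,0]>-.01)&(Q[...,0]<.14)&(abs(b)<.17),
        jaw=(Q[...,2]>.040)&(Q[...,2]<.060)&(Q[...,0]>0)&(Q[...,0]<.09)&(b<.0)&(b>-.14),
        stop=(Q[...,2]>.045)&(Q[...,2]<.075)&(Q[...,0]>0)&(Q[...,0]<.09)&(b>0)&(b<.1)).items():
        print(k,m.sum(),mm(np.percentile(Q[m],[1,50,99],axis=0)).tolist() if m.any() else '')
    hsv=cv2.cvtColor(c['img'],cv2.COLOR_RGB2HSV)
    m=(hsv[...,0]<14)&(hsv[...,1]>150)&(Q[...,0]>0)&(Q[...,0]<.09)&(b<.0)&(b>-.14)&(Q[...,2]<.07)
    print('orange',m.sum(),mm(np.percentile(Q[m],[2,50,98],axis=0)).tolist())
E
```

```text
top panel h 0.4
ring 466 enclosing ((-0.3438357412815094, -0.11765338480472565), 31.22919273376465) pct a [-27.7  28.1] b [-28.4  27.3] h 30.2
brass 140 enclosing ((-0.40524858236312866, -0.1682804822921753), 13.737739562988281) pct a [-12.2  12.1] b [-12.8  11.9] h 52.4
ringall 597 enclosing ((0.07450105994939804, -0.33006158471107483), 31.45038414001465) pct a [-27.4  29.3] b [-30.   27.2] h 29.6
floor 3923 [[-6.9, -127.7, 7.8], [59.9, -18.2, 11.6], [129.7, 83.1, 15.7]]
jaw 327 [[23.3, -84.6, 41.6], [42.5, -66.4, 47.5], [62.9, -37.1, 51.5]]
stop 163 [[18.9, 38.5, 45.5], [40.9, 43.2, 59.6], [67.7, 50.6, 68.4]]
orange 39 [[24.9, -42.6, 22.7], [38.7, -41.3, 43.2], [59.2, -39.0, 46.3]]
side panel h -0.2
ring 433 enclosing ((1.2501564025878906, 0.21829010546207428), 30.663206100463867) pct a [-26.   28.8] b [-24.4  28.4] h 29.5
brass 125 enclosing ((0.39882731437683105, -1.2003498077392578), 14.678838729858398) pct a [-10.1  12.2] b [-11.3  12.3] h 51.4
ringall 726 enclosing ((1.1799211502075195, 0.5115056037902832), 30.963966369628906) pct a [-25.7  30. ] b [-21.3  29.6] h 28.3
floor 3366 [[-6.6, -123.9, 7.9], [67.5, 21.6, 11.8], [134.2, 85.0, 15.6]]
jaw 333 [[25.1, -84.5, 40.3], [44.4, -60.9, 47.1], [64.1, -37.4, 49.6]]
stop 344 [[20.1, 37.5, 45.4], [43.6, 48.1, 57.9], [68.5, 51.0, 67.4]]
orange 253 [[25.6, -57.1, 18.3], [42.8, -39.0, 33.2], [60.8, -36.7, 44.4]]
```

```bash
cat >> h.py <<'E'
def go(p,R,o=None):
    o=o or get_obs(); R0=Ro.from_euler('xyz',o['eef_rot']); 
    sh=R0.inv().apply(np.array(p)-o['tcp_pos']); rv=(R0.inv()*R).as_rotvec()
    print('shift',(sh*1000).round(1),'rv',rv.round(4),'j',o['joint_positions'].round(2)); return sh,rv
def down(yaw): return Ro.from_euler('xyz',[np.pi,0,yaw])
E
python3 - <<'E'
from h import *
P=cloud(load('top')); m=(P[...,2]>.13)&(P[...,1]<-.3)&(P[...,0]>.2)
print(m.sum(),np.percentile(P[m],[1,50,99],axis=0).round(3))
go([.562,-.292,.19],down(.262))
E
```

```text
6310 [[ 0.602 -0.567  0.132]
 [ 0.711 -0.507  0.194]
 [ 0.848 -0.313  0.201]]
shift [ 454.2 -183.2   32. ] rv [-0.0013  0.0001  0.0299] j [ 1.26  0.33 -0.06  1.46  0.02  1.35 -0.09]
```

jog_arm(
  increments=[
    [0.07,0.454,-0.183,0,0,0,0.03],
    [0.07,0.454,-0.183,0,0,0,0.03],
    [0.07,0.454,-0.183,0,0,0,0.03],
    [0.07,0.454,-0.183,0,0,0,0.03],
    [0.07,0.454,-0.183,0,0,0,0.03],
    [0.07,0.454,-0.183,0,0,0,0.03],
    [0.07,0.454,-0.183,0,0,0,0.03],
    [0.07,0.454,-0.183,0,0,0,0.03],
    [0.07,0.454,-0.183,0,0,0,0.03],
    [0.07,0.454,-0.183,0,0,0,0.03],
    [0.07,0.454,-0.183,0,0,0,0.03],
    [0.07,0.454,-0.183,0,0,0,0.03],
    [0.07,0.454,-0.183,0,0,0,0.03],
    [0.07,0.454,-0.183,0.03,0,0,0.03],
    [0.07,0.454,-0.183,0.03,0,0,0.03],
    [0.07,0.454,-0.183,0.03,0,0,0.03],
  ],
)

```text
t: 1.7
tcp_pos: [0.5609, -0.2937, 0.1927]
eef_rot: [-3.141, 0.001, 0.26]
force: [0.9, 0.8, -0.2]
grip_width: 0.0701
grip_force: 0.0
```

```bash
python3 - <<'E'
from h import *
c=snap('side');t=snap('top')
im=np.hstack([cv2.resize(x[a:a+110,b:b+110,::-1],None,fx=3.6,fy=3.6,interpolation=cv2.INTER_CUBIC) for x,a,b in((c['img'],110,280),(t['img'],150,345))])
cv2.imwrite('pics/above.png',im)
go([.562,-.292,.091],down(.262))
E
```

```text
shift [  0.3  -1.6 102.9] rv [ 0.0011 -0.0009 -0.0012] j [ 0.66  0.39 -0.32  1.46  0.13  1.31 -0.99]
```

View pics/above.png

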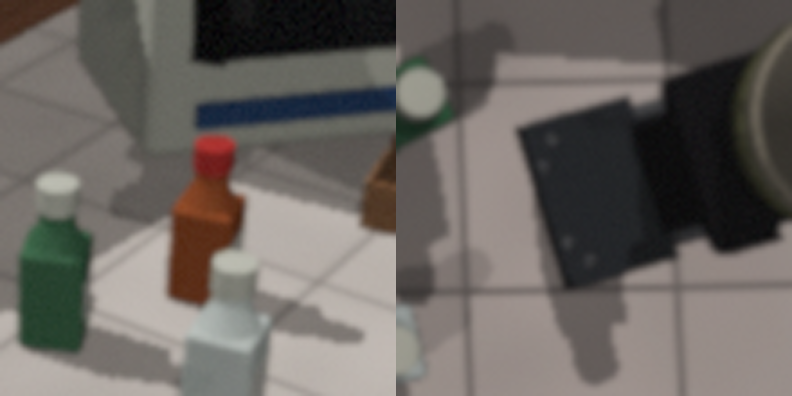

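```bash
python3 - <<'E'
from h import *
c=load('side');print(pix(c,[[.561,-.294,.193],[.561,-.294,.118],[.561,-.294,.3],[.562,-.292,0]]))
cv2.imwrite('pics/s1.png',c['img'][:,:,::-1])
E
```

```text
[[342.40925844 121.08401838]
 [339.81887228 150.04536595]
 [346.472756    75.7146727 ]
 [335.37441752 191.73880042]]
```

View pics/s1.png

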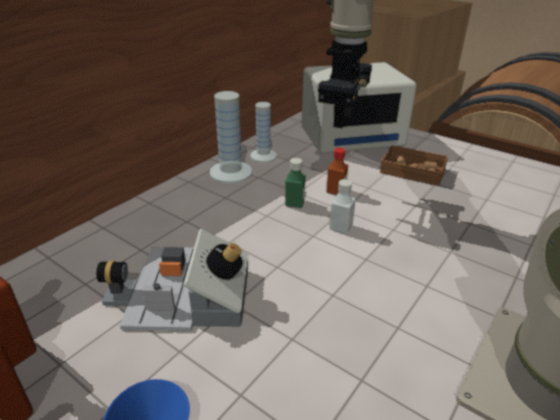

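jog_arm(
  increments=[
    [0.07,0,-0.0015,0.05,0,0,0],
    [0.07,0,-0.0015,0.09,0,0,0],
    [0.07,0,-0.0015,0.1,0,0,0],
    [0.07,0,-0.0015,0.1,0,0,0],
    [0.07,0,-0.0015,0.1,0,0,0],
    [0.0,0,-0.0015,0.1,0,0,0],
    [0.0,0,-0.0015,0.1,0,0,0],
    [0.0,0,-0.0015,0.1,0,0,0],
    [0.0,0,-0.0015,0.1,0,0,0],
    [0.0,0,-0.0015,0.1,0,0,0],
    [0.0,0,-0.0015,0.1,0,0,0],
    [0.0,0,-0.0015,0.1,0,0,0],
  ],
  squeeze=20,
)

```text
t: 3.0
tcp_pos: [0.5616, -0.2914, 0.0926]
eef_rot: [3.141, -0.0, 0.262]
force: [0.6, -0.3, 0.5]
grip_width: 0.0278
grip_force: 19.9
```

jog_arm(
  increments=[
    [0.0,0,0,-0.03,0,0,0],
    [0.0,0,0,-0.07,0,0,0],
    [0.0,0,0,-0.11,0,0,0],
    [0.0,0,0,-0.15,0,0,0],
    [0.0,0,0,-0.17,0,0,0],
    [0.0,0,0,-0.17,0,0,0],
    [0.0,0,0,-0.17,0,0,0],
  ],
)

```text
t: 3.7
tcp_pos: [0.5613, -0.2911, 0.2616]
eef_rot: [-3.141, 0.001, 0.262]
force: [0.3, -0.0, -0.9]
grip_width: 0.0274
grip_force: 19.9
```

```bash
python3 - <<'E'
from h import *
go([.6164,.2211,.262],down(.623))
E
```

```text
shift [ 1.858e+02 -4.805e+02 -3.000e-01] rv [-0.0006  0.0006 -0.3612] j [ 0.65  0.35 -0.33  1.37  0.11  1.44 -0.98]
```

jog_arm(
  increments=[
    [0.0,0.006,-0.016,0,0,0,-0.012],
    [0.0,0.017,-0.045,0,0,0,-0.03],
    [0.0,0.031,-0.08,0,0,0,-0.06],
    [0.0,0.046,-0.12,0,0,0,-0.09],
    [0.0,0.062,-0.16,0,0,0,-0.12],
    [0.0,0.077,-0.2,0,0,0,-0.15],
    [0.0,0.093,-0.24,0,0,0,-0.18],
    [0.0,0.108,-0.28,0,0,0,-0.21],
    [0.0,0.124,-0.32,0,0,0,-0.24],
    [0.0,0.139,-0.36,0,0,0,-0.27],
    [0.0,0.155,-0.4,0,0,0,-0.3],
    [0.0,0.167,-0.433,0,0,0,-0.325],
    [0.0,0.177,-0.457,0,0,0,-0.345],
    [0.0,0.183,-0.473,0,0,0,-0.356],
    [0.0,0.186,-0.4805,0,0,0,-0.361],
    [0.0,0.186,-0.4805,0,0,0,-0.361],
    [0.0,0.186,-0.4805,0,0,0,-0.361],
  ],
)

```text
t: 5.4
tcp_pos: [0.6172, 0.2195, 0.2623]
eef_rot: [3.141, 0.001, 0.621]
force: [-0.8, 0.4, -2.0]
grip_width: 0.0275
grip_force: 19.9
```

```bash
python3 - <<'E'
from h import *
c=snap('side');t=snap('top')
go([.6164,.2211,.106],down(.623))
for nm,x in(('side',c),('top',t)):
    Q=tostand(cloud(x)); hsv=cv2.cvtColor(x['img'],cv2.COLOR_RGB2HSV)
    m=(hsv[...,0]<16)&(hsv[...,1]>130)&(abs(Q[...,0]-.043)<.04)&(abs(Q[...,1])<.04)&(Q[...,2]>.13)&(Q[...,2]<.3)
    print(nm,m.sum(),(np.percentile(Q[m],[2,50,98],axis=0)*1000).round(1).tolist() if m.any() else '')
    if m.any():
        for lo,hi in((.17,.21),(.21,.245)):
            k=m&(Q[...,2]>lo)&(Q[...,2]<hi); print(lo,k.sum(),cv2.minAreaRect(Q[k][:,:2].astype(np.float32)*1000) if k.sum()>4 else '')
cv2.imwrite('pics/s2.png',cv2.resize(c['img'][60:340,20:300,::-1],None,fx=2,fy=2))
E
```

```text
shift [  0.4  -2.2 156.6] rv [ 0.0009  0.0002 -0.0026] j [ 0.01  0.45 -0.61  1.28  0.25  1.48 -1.52]
side 1507 [[21.9, -16.8, 176.6], [37.1, 16.5, 230.0], [61.7, 20.2, 287.2]]
0.17 462 ((35.325626373291016, 11.266411781311035), (51.042457580566406, 25.350879669189453), 34.951820373535156)
0.21 661 ((42.93144226074219, -1.4383010864257812), (44.426727294921875, 43.765045166015625), 89.1824951171875)
top 409 [[20.0, -25.7, 194.6], [27.6, -6.0, 244.6], [42.8, 13.9, 288.8]]
0.17 34 ((35.506614685058594, -25.61194610595703), (1.6713396310806274, 29.29405975341797), 86.48040771484375)
0.21 185 ((27.532115936279297, -7.1241302490234375), (21.653963088989258, 42.835758209228516), 14.23629379272461)
```

View pics/s2.png

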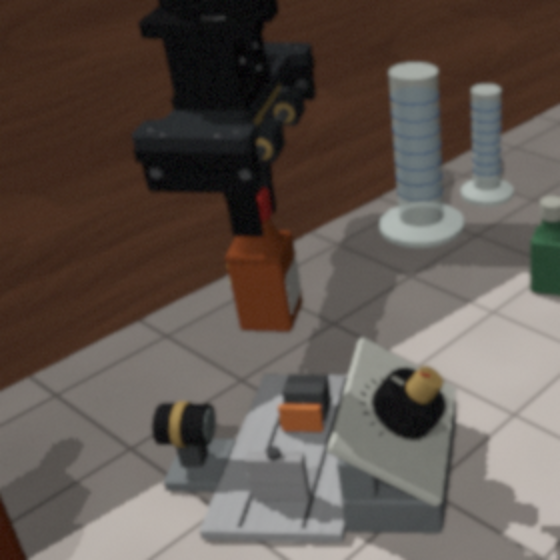

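jog_arm(
  increments=[
    [0.0,0,-0.002,0.02,0,0,0],
    [0.0,0,-0.002,0.05,0,0,0],
    [0.0,0,-0.002,0.08,0,0,0],
    [0.0,0,-0.002,0.11,0,0,0],
    [0.0,0,-0.002,0.13,0,0,0],
    [0.0,0,-0.002,0.145,0,0,0],
    [0.0,0,-0.002,0.15,0,0,0],
    [0.0,0,-0.002,0.154,0,0,0],
    [0.0,0,-0.002,0.157,0,0,0],
    [0.0,0,-0.002,0.157,0,0,0],
    [0.0,0,-0.002,0.157,0,0,0],
  ],
)

```text
t: 6.6
tcp_pos: [0.616, 0.2228, 0.1062]
eef_rot: [3.141, -0.001, 0.623]
force: [-0.4, -0.2, -1.6]
grip_width: 0.0276
grip_force: 19.9
```

jog_arm(
  increments=[
    [0.0,0,0,0.001,0,0,0],
    [0.0,0,0.001,0.0015,0,0,0],
    [0.0,0,0.001,0.002,0,0,0],
    [0.0,0,0.001,0.002,0,0,0],
  ],
)

```text
t: 7.0
tcp_pos: [0.6167, 0.2222, 0.1044]
eef_rot: [3.141, -0.001, 0.623]
force: [-1.1, 0.7, 5.4]
grip_width: 0.0274
grip_force: 19.8
```

Contact with the cradle floor. Release and rise.

jog_arm(
  increments=[
    [0.035,0,0,-0.001,0,0,0],
    [0.06,0,0,-0.001,0,0,0],
    [0.07,0,0,-0.001,0,0,0],
    [0.07,0,0,-0.001,0,0,0],
    [0.07,0,0,-0.001,0,0,0],
    [0.07,0,0,-0.04,0,0,0],
    [0.07,0,0,-0.08,0,0,0],
    [0.07,0,0,-0.12,0,0,0],
    [0.07,0,0,-0.15,0,0,0],
    [0.07,0,0,-0.15,0,0,0],
  ],
)

```text
t: 8.0
tcp_pos: [0.6178, 0.2229, 0.2587]
eef_rot: [3.14, -0.007, 0.623]
force: [-0.6, 0.4, -0.0]
grip_width: 0.0698
grip_force: 0.0
```

```bash
cat >> h.py <<'E'
mm=lambda a:(np.asarray(a)*1000).round(1)
def bottle(c):
    Q=tostand(cloud(c)); hsv=cv2.cvtColor(c['img'],cv2.COLOR_RGB2HSV)
    m=(hsv[...,0]<16)&(hsv[...,1]>130)&(abs(Q[...,0]-.043)<.045)&(abs(Q[...,1])<.06)
    b=m&(Q[...,2]>.055)&(Q[...,2]<.1); cap=m&(Q[...,2]>.126)&(Q[...,2]<.134)
    r=cv2.minAreaRect(Q[b][:,:2].astype(np.float32)*1000) if b.sum()>4 else None
    print('body',b.sum(),r,'cap',cap.sum(),mm(np.median(Q[cap],0)) if cap.any() else '')
    if b.sum()>4: print(' body pct',mm(np.percentile(Q[b],[2,98],axis=0)).tolist())
def pad(c):
    Q=tostand(cloud(c)); hsv=cv2.cvtColor(c['img'],cv2.COLOR_RGB2HSV)
    x=Q[...,0];y=Q[...,1];z=Q[...,2]
    for k,m in dict(jaw=(z>.042)&(z<.052)&(abs(x-.043)<.017)&(y<.03)&(y>-.14)&(hsv[...,1]<90)&(hsv[...,2]<110),
      stop=(z>.05)&(z<.064)&(abs(x-.043)<.022)&(y>.025)&(y<.1)&(hsv[...,1]<90)).items():
        print(k,m.sum(),mm(np.percentile(y[m],[2,50,98])) if m.any() else '')
E
python3 - <<'E'
from h import *
c=snap('side');t=snap('top')
for x in(c,t): bottle(x);pad(x)
n=np.array([-.574,0,.819]);kp=np.array([-.058,0,.072])
zt=-n
# tool y along stand y*(-1)?: candidates
for sgn in(1,-1):
  for roll in (0,):
    y=np.array([0,sgn,0.]);x=np.cross(y,zt);R=Ro.from_matrix(RS@np.stack([x,y,zt],1))
    go(SO+RS@(kp+n*.15),R)
E
```

```text
body 632 ((42.841854095458984, 0.024480819702148438), (42.6160774230957, 43.94074249267578), 1.6218253374099731) cap 139 [ 43.4   0.2 129.4]
 body pct [[22.5, -17.5, 56.5], [61.2, 21.0, 98.2]]
jaw 106 [-85.2 -73.1  19. ]
stop 210 [37.9 48.1 50.5]
body 277 ((42.048980712890625, -3.1475257873535156), (39.94008255004883, 41.59772872924805), 89.61077880859375) cap 150 [ 42.3  -1.6 129.6]
 body pct [[21.4, -22.8, 60.8], [60.3, 15.1, 98.3]]
jaw 221 [-84.4 -69.3 -54.3]
stop 102 [38.6 43.1 50. ]
shift [-187.6    0.7   58.7] rv [ 9.4410e-01 -8.0000e-04  2.9962e+00] j [ 0.01  0.45 -0.61  1.3   0.25  1.47 -1.52]
shift [-187.6    0.7   58.7] rv [ 5.000e-04  6.105e-01 -1.000e-04] j [ 0.01  0.45 -0.61  1.3   0.25  1.47 -1.52]
```

jog_arm(
  increments=[
    [0.087,-0.04,0,0,0,0.1,0],
    [0.087,-0.08,0,0.0,0,0.22,0],
    [0.087,-0.12,0,0.02,0,0.34,0],
    [0.087,-0.15,0.001,0.04,0,0.46,0],
    [0.087,-0.18,0.001,0.055,0,0.56,0],
    [0.087,-0.188,0.001,0.059,0,0.61,0],
    [0.087,-0.188,0.001,0.059,0,0.61,0],
    [0.087,-0.188,0.001,0.059,0,0.61,0],
    [0.087,-0.188,0.001,0.059,0,0.61,0],
  ],
)

```text
t: 9.0
tcp_pos: [0.4649, 0.1119, 0.1951]
eef_rot: [3.141, -0.61, 0.624]
force: [-0.6, 0.4, -0.0]
grip_width: 0.0871
grip_force: 0.0
```

jog_arm(
  increments=[
    [0.087,0,0,0,0,0,-0.15],
    [0.087,0,0,0,0,0,-0.3],
    [0.087,0,0,0,0,0,-0.45],
    [0.087,0,0,0,0,0,-0.6],
    [0.087,0,0,0,0,0,-0.75],
    [0.087,0,0,0,0,0,-0.9],
    [0.087,0,0,0,0,0,-1.05],
    [0.087,0,0,0,0,0,-1.2],
    [0.087,0,0,0,0,0,-1.35],
    [0.087,0,0,0,0,0,-1.5],
    [0.087,0,0,0,0,0,-1.5],
  ],
)

```text
t: 10.1
tcp_pos: [0.4652, 0.1122, 0.1952]
eef_rot: [2.533, -0.039, 2.139]
force: [0.6, 1.4, 0.5]
grip_width: 0.0869
grip_force: 0.0
```

```bash
python3 - <<'E'
from h import *
o=get_obs();print(o['joint_positions'].round(3),o['tcp_pos'].round(4),o['eef_rot'].round(3)); R=Ro.from_euler('xyz',o['eef_rot']).as_matrix(); print((RS.T@R).round(3)); print(mm(tostand(o['tcp_pos'])))
E
```

```text
[ 0.057 -0.331 -0.159  2.319 -0.557  0.677  0.804] [0.4652 0.1122 0.1952] [ 2.533 -0.039  2.139]
[[ 0.055  0.818  0.573]
 [ 0.998 -0.067  0.   ]
 [ 0.039  0.571 -0.82 ]]
[-143.4   -0.2  195.2]
```

jog_arm(
  increments=[
    [0.087,0,0,0,0,0,-0.15],
    [0.087,0,0,0,0,0,-0.3],
    [0.087,0,0,0,0,0,-0.45],
    [0.087,0,0,0,0,0,-0.6],
    [0.087,0,0,0,0,0,-0.75],
    [0.087,0,0,0,0,0,-0.9],
    [0.087,0,0,0,0,0,-1.05],
    [0.087,0,0,0,0,0,-1.2],
    [0.087,0,0,0,0,0,-1.35],
    [0.087,0,0,0,0,0,-1.5],
    [0.087,0,0,0,0,0,-1.5],
    [0.087,0,0,0.03,0,0,-1.5],
    [0.087,0,0,0.06,0,0,-1.5],
    [0.087,0,0,0.08,0,0,-1.5],
    [0.087,0,0,0.08,0,0,-1.5],
    [0.087,0,0,0.08,0,0,-1.5],
  ],
)

```text
t: 11.7
tcp_pos: [0.5014, 0.1381, 0.129]
eef_rot: [3.04, 0.602, -2.696]
force: [-0.2, -0.3, 0.2]
grip_width: 0.0873
grip_force: 0.0
```

```bash
python3 - <<'E'
from h import *
c=snap('side');t=snap('top')
im=np.hstack([cv2.resize(x[a:a+130,b:b+130,::-1],None,fx=3,fy=3,interpolation=cv2.INTER_CUBIC) for x,a,b in((c['img'],185,155),(t['img'],160,120))])
cv2.imwrite('pics/knob.png',im)
o=get_obs();R=Ro.from_euler('xyz',o['eef_rot']);print(o['force'].round(1),(RS.T@R.as_matrix()).round(3))
n=np.array([-.574,0,.819]);kp=np.array([-.058,0,.072]);go(SO+RS@(kp+n*.006),R)
print(pix(c,SO+RS@(kp+n*.052)),pix(t,SO+RS@(kp+n*.052)))
E
```

```text
[-0.5 -0.1  0.9] [[-0.81   0.118  0.574]
 [ 0.144  0.99  -0.001]
 [-0.568  0.082 -0.819]]
shift [ 0.2  0.8 64.9] rv [0. 0. 0.] j [-0.35 -0.16  0.15  2.34 -0.52  0.44  2.27]
[[235.24183175 248.62454778]] [[188.26118057 230.29362902]]
```

View pics/knob.png

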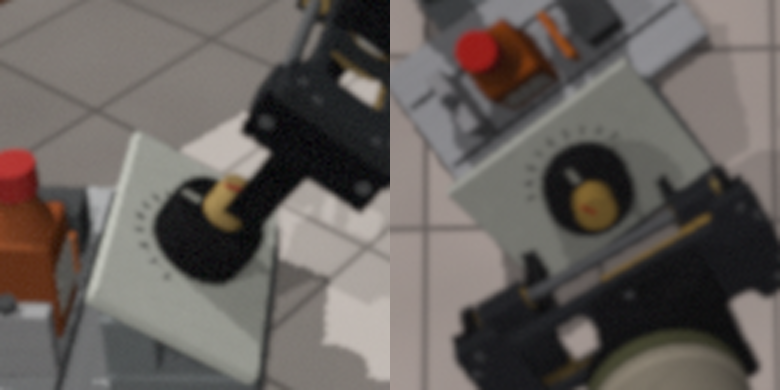

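jog_arm(
  increments=[
    [0.087,0,0.001,0.02,0,0,0],
    [0.087,0,0.001,0.04,0,0,0],
    [0.087,0,0.001,0.055,0,0,0],
    [0.087,0,0.001,0.065,0,0,0],
    [0.087,0,0.001,0.065,0,0,0],
    [0.087,0,0.001,0.065,0,0,0],
  ],
)

```text
t: 12.4
tcp_pos: [0.5314, 0.1605, 0.0767]
eef_rot: [3.043, 0.604, -2.692]
force: [-0.8, 0.2, -0.0]
grip_width: 0.0872
grip_force: 0.0
```

jog_arm(
  increments=[
    [0.07,0,0,0,0,0,0],
    [0.05,0,0,0,0,0,0],
    [0.05,0,0,0,0,0,0],
    [0.05,0,0,0,0,0,0],
    [0.05,0,0,0,0,0,0],
    [0.05,0,0,0,0,0,0],
  ],
  squeeze=35,
)

```text
t: 13.0
tcp_pos: [0.5318, 0.1597, 0.076]
eef_rot: [3.044, 0.604, -2.692]
force: [0.5, -5.1, 2.1]
grip_width: 0.0595
grip_force: 35.0
```

```bash
python3 - <<'E'
from h import *
o=get_obs();R=Ro.from_euler('xyz',o['eef_rot']);print(o['force'].round(1),o['moment'].round(2),o['joint_positions'].round(2))
n=np.array([-.574,0,.819]);kp=np.array([-.058,0,.072]);go(SO+RS@(kp+n*.006),R)
E
```

```text
[ 0.5 -5.1  2.1] [-1.06  0.22 -0.53] [-0.42  0.03  0.18  2.32 -0.8   0.31  2.52]
shift [-0.5  0.5 -0.7] rv [0. 0. 0.] j [-0.42  0.03  0.18  2.32 -0.8   0.31  2.52]
```

jog_arm(
  increments=[
    [0.05,0,0,0,0,0,0.1],
    [0.05,0,0,0,0,0,0.2],
    [0.05,0,0,0,0,0,0.3],
    [0.05,0,0,0,0,0,0.4],
    [0.05,0,0,0,0,0,0.5],
    [0.05,0,0,0,0,0,0.6],
    [0.05,0,0,0,0,0,0.7],
    [0.05,0,0,0,0,0,0.8],
    [0.05,0,0,0,0,0,0.9],
    [0.05,0,0,0,0,0,1.0],
    [0.05,0,0,0,0,0,1.1],
    [0.05,0,0,0,0,0,1.2],
    [0.05,0,0,0,0,0,1.2],
  ],
)

```text
t: 14.3
tcp_pos: [0.5318, 0.1602, 0.0762]
eef_rot: [2.543, 0.13, 2.38]
force: [0.4, -4.0, 3.2]
grip_width: 0.0595
grip_force: 35.0
```

```bash
cat > look.py <<'E'
from h import *
c=snap('side');t=snap('top')
for x in(c,t): bottle(x);pad(x)
for nm,x in(('side',c),('top',t)):
    Q=tostand(cloud(x)); hsv=cv2.cvtColor(x['img'],cv2.COLOR_RGB2HSV)
    m=(hsv[...,0]<14)&(hsv[...,1]>150)&(Q[...,0]>.01)&(Q[...,0]<.08)&(Q[...,1]<.02)&(Q[...,1]>-.14)&(Q[...,2]>.036)&(Q[...,2]<.048)
    print('orange',m.sum(),mm(np.percentile(Q[m],[2,50,98],axis=0)).tolist() if m.any() else '')
o=get_obs();R=Ro.from_euler('xyz',o['eef_rot']);print(o['force'].round(1),o['moment'].round(2),o['joint_positions'].round(2),o['eef_rot'].round(3))
M=RS.T@R.as_matrix(); e=np.array([.819,0,.574]); print('ring gripper angle',np.arctan2(M[:,1]@e,M[1,1]))
n=np.array([-.574,0,.819]);kp=np.array([-.058,0,.072]);go(SO+RS@(kp+n*.006),R)
E
python3 look.py
```

```text
body 638 ((42.16313552856445, 0.4965057373046875), (43.09782409667969, 41.06752014160156), 89.55089569091797) cap 142 [ 43.5   0.  129.5]
 body pct [[22.3, -16.8, 56.3], [60.9, 21.2, 98.6]]
jaw 42 [-69.6 -55.6  19.1]
stop 210 [38.9 48.3 50.8]
body 277 ((42.12025451660156, -2.4773311614990234), (40.47883605957031, 42.7697868347168), 89.9299545288086) cap 148 [ 42.   -1.4 129.7]
 body pct [[21.2, -22.5, 58.6], [60.4, 16.4, 98.8]]
jaw 217 [-69.6 -54.7 -39.9]
stop 106 [38.3 42.7 50.2]
orange 16 [[24.0, 16.3, 41.0], [34.9, 18.9, 46.9], [60.4, 19.8, 47.6]]
orange 59 [[24.5, -28.6, 38.2], [41.4, -25.2, 42.8], [59.8, -21.7, 47.5]]
[ 0.6 -4.7  4.3] [-0.79 -0.02 -0.72] [-0.46  0.03  0.22  2.32 -0.8   0.31  1.32] [2.543 0.133 2.383]
ring gripper angle 1.3398368414937867
shift [-0.   0.2 -0.7] rv [0. 0. 0.] j [-0.46  0.03  0.22  2.32 -0.8   0.31  1.32]
```

jog_arm(
  increments=[
    [0.05,0,0,0,0,0,0.1],
    [0.05,0,0,0,0,0,0.2],
    [0.05,0,0,0,0,0,0.3],
    [0.05,0,0,0,0,0,0.4],
    [0.05,0,0,0,0,0,0.5],
    [0.05,0,0,0,0,0,0.6],
    [0.05,0,0,0,0,0,0.6],
    [0.05,0,0,0,0,0,0.6],
  ],
)

```text
t: 15.2
tcp_pos: [0.532, 0.1603, 0.0763]
eef_rot: [2.562, -0.206, 1.888]
force: [2.2, -5.1, 4.1]
grip_width: 0.0594
grip_force: 35.0
```

```bash
python3 look.py
```

```text
body 640 ((42.26905059814453, 6.997978210449219), (40.9399528503418, 45.11887741088867), 1.651872158050537) cap 142 [ 43.2   6.9 129.4]
 body pct [[22.3, -9.3, 56.6], [60.7, 28.2, 98.6]]
jaw 48 [-62.5 -47.9  25.3]
stop 235 [25.7 47.9 51.1]
body 292 ((41.967041015625, 5.278842926025391), (42.79456329345703, 42.36069869995117), 0.3308425545692444) cap 142 [ 41.9   5.5 129.4]
 body pct [[21.1, -15.7, 59.8], [59.9, 25.0, 97.7]]
jaw 217 [-62.  -47.6 -32.6]
stop 107 [38.5 43.1 50.1]
orange 0 
orange 59 [[24.4, -21.4, 37.0], [40.9, -18.4, 42.7], [60.2, -15.2, 46.8]]
[ 2.6 -5.1  3.4] [-0.79 -0.32 -0.77] [-0.48  0.03  0.24  2.32 -0.8   0.31  0.73] [ 2.562 -0.206  1.888]
ring gripper angle 1.9374317407961985
shift [ 0.1 -0.1 -0.7] rv [0. 0. 0.] j [-0.48  0.03  0.24  2.32 -0.8   0.31  0.73]
```

jog_arm(
  increments=[
    [0.05,0,0,0,0,0,0.1],
    [0.05,0,0,0,0,0,0.2],
    [0.05,0,0,0,0,0,0.3],
    [0.05,0,0,0,0,0,0.4],
    [0.05,0,0,0,0,0,0.5],
    [0.05,0,0,0,0,0,0.6],
    [0.05,0,0,0,0,0,0.6],
    [0.05,0,0,0,0,0,0.6],
  ],
)

```text
t: 16.1
tcp_pos: [0.5323, 0.1603, 0.0765]
eef_rot: [2.761, -0.491, 1.323]
force: [3.8, -4.6, 3.5]
grip_width: 0.0596
grip_force: 35.0
```

```bash
python3 look.py
```

```text
body 609 ((42.163944244384766, 13.677678108215332), (45.979591369628906, 41.30778884887695), 89.74070739746094) cap 145 [ 43.1  14.4 129.5]
 body pct [[22.1, -3.9, 60.5], [60.4, 35.4, 98.5]]
jaw 46 [-55.4 -44.3 -26.7]
stop 237 [28.5 47.6 50.8]
body 298 ((42.09111785888672, 13.167195320129395), (42.767391204833984, 44.305938720703125), 0.41624075174331665) cap 147 [ 41.9  11.8 129.4]
 body pct [[20.9, -8.6, 59.5], [61.2, 31.7, 99.1]]
jaw 215 [-54.6 -40.1 -25.8]
stop 87 [29.1 44.2 50.3]
orange 0 
orange 63 [[24.3, -14.3, 36.7], [41.3, -11.0, 43.0], [61.1, -8.1, 47.6]]
[ 4.  -4.3  4. ] [-0.72 -0.37 -0.84] [-0.5   0.03  0.26  2.32 -0.8   0.31  0.13] [ 2.761 -0.491  1.323]
ring gripper angle 2.5375225894104787
shift [-0.1 -0.4 -0.7] rv [0. 0. 0.] j [-0.5   0.03  0.26  2.32 -0.8   0.31  0.13]
```

jog_arm(
  increments=[
    [0.05,0,0,0,0,0,0.1],
    [0.05,0,0,0,0,0,0.2],
    [0.05,0,0,0,0,0,0.3],
    [0.05,0,0,0,0,0,0.35],
    [0.05,0,0,0,0,0,0.4],
    [0.05,0,0,0,0,0,0.4],
    [0.05,0,0,0,0,0,0.4],
  ],
)

```text
t: 16.9
tcp_pos: [0.5324, 0.1602, 0.0766]
eef_rot: [2.998, -0.597, 0.871]
force: [5.3, -4.1, 2.7]
grip_width: 0.0593
grip_force: 35.0
```

```bash
python3 look.py
```

```text
body 581 ((41.761962890625, 18.830537796020508), (40.11509704589844, 41.8098030090332), 0.10571321099996567) cap 146 [ 43.2  18.9 129.5]
 body pct [[22.1, 2.4, 63.7], [60.4, 38.7, 98.9]]
jaw 39 [-50.2 -39.5 -22.4]
stop 238 [31.1 48.  51. ]
body 303 ((41.84856414794922, 16.095273971557617), (42.384090423583984, 43.125213623046875), 1.6998791694641113) cap 145 [ 41.6  15.9 129.5]
 body pct [[21.1, -5.1, 59.7], [61.1, 35.2, 99.1]]
jaw 213 [-49.8 -35.5 -20.9]
stop 62 [27.3 46.1 50.2]
orange 0 
orange 62 [[23.1, -10.8, 37.5], [39.7, -7.9, 43.5], [59.6, -3.7, 46.2]]
[ 5.1 -3.6  3.2] [-0.73 -0.54 -0.84] [-0.51  0.03  0.28  2.32 -0.8   0.31 -0.27] [ 2.998 -0.597  0.871]
ring gripper angle 2.9375007380974227
shift [-0.3 -0.5 -0.7] rv [0. 0. 0.] j [-0.51  0.03  0.28  2.32 -0.8   0.31 -0.27]
```

jog_arm(
  increments=[
    [0.05,0,0,0,0,0,0.1],
    [0.05,0,0,0,0,0,0.2],
    [0.05,0,0,0,0,0,0.2],
    [0.05,0,0,0,0,0,0.2],
  ],
)

```text
t: 17.4
tcp_pos: [0.5325, 0.1601, 0.0766]
eef_rot: [3.137, -0.612, 0.628]
force: [6.0, -4.2, 1.5]
grip_width: 0.0595
grip_force: 35.0
```

```bash
python3 look.py; python3 look.py|grep -E "cap|jaw|orange"
```

```text
body 577 ((42.0630989074707, 19.36799430847168), (40.528648376464844, 41.2896728515625), 0.2617034316062927) cap 149 [ 43.6  18.7 129.5]
 body pct [[22.2, 2.4, 63.4], [60.5, 38.8, 98.9]]
jaw 32 [-45.8 -34.7 -19.4]
stop 239 [29.7 47.9 50.9]
body 295 ((41.620933532714844, 16.244842529296875), (41.78279495239258, 43.33287048339844), 1.0795243978500366) cap 143 [ 42.2  16.  129.6]
 body pct [[21.0, -5.0, 60.3], [61.1, 35.2, 98.8]]
jaw 212 [-47.2 -32.9 -18.3]
stop 67 [28.1 45.9 50.4]
orange 0 
orange 62 [[23.7, -11.1, 37.8], [40.9, -7.7, 43.5], [59.6, -4.3, 47.6]]
[ 6.3 -4.4  2.3] [-0.78 -0.52 -0.89] [-0.52  0.03  0.28  2.32 -0.8   0.31 -0.47] [ 3.137 -0.612  0.628]
ring gripper angle 3.137553049170846
shift [-0.4 -0.5 -0.7] rv [0. 0. 0.] j [-0.52  0.03  0.28  2.32 -0.8   0.31 -0.47]
body 578 ((42.09302520751953, 18.121164321899414), (40.51874923706055, 42.10624313354492), 0.3688816726207733) cap 149 [ 43.3  19.2 129.6]
jaw 34 [-46.  -36.9 -20. ]
body 302 ((42.1094856262207, 16.114463806152344), (42.784339904785156, 43.00543212890625), 89.84222412109375) cap 143 [ 42.   15.9 129.5]
jaw 216 [-47.1 -32.9 -18.5]
orange 0 
orange 64 [[24.2, -10.8, 36.9], [40.9, -7.9, 43.2], [59.4, -4.2, 47.9]]
```

jog_arm(
  increments=[
    [0.05,0,0,0,0,0,0.07],
    [0.05,0,0,0,0,0,0.07],
    [0.05,0,0,0,0,0,0.07],
    [0.065,0,0,0,0,0,0.07],
    [0.087,0,0,0,0,0,0.07],
    [0.087,0,0,0,0,0,0.07],
    [0.087,0,0,0,0,0,0.07],
    [0.087,0,0,0,0,0,0.07],
  ],
)

```text
t: 18.4
tcp_pos: [0.5308, 0.1609, 0.0755]
eef_rot: [-3.093, -0.608, 0.539]
force: [0.0, -0.6, -0.4]
grip_width: 0.0852
grip_force: 0.0
```

jog_arm(
  increments=[
    [0.087,0,0,-0.01,0,0,0],
    [0.087,0,0,-0.03,0,0,0],
    [0.087,0,0,-0.06,0,0,0],
    [0.087,0,0,-0.09,0,0,0],
    [0.087,0,0,-0.11,0,0,0],
    [0.087,0,0,-0.11,0,0,0],
    [0.087,0,0,-0.11,0,0,0],
  ],
)

```text
t: 19.1
tcp_pos: [0.4801, 0.124, 0.166]
eef_rot: [-3.093, -0.609, 0.538]
force: [0.0, -0.6, 0.2]
grip_width: 0.0868
grip_force: 0.0
```

```bash
python3 look.py; python3 - <<'E'
from h import *
c=load('side');t=load('top')
im=np.hstack([cv2.resize(x[a:a+130,b:b+130,::-1],None,fx=3,fy=3,interpolation=cv2.INTER_CUBIC) for x,a,b in((c['img'],185,115),(t['img'],140,120))])
cv2.imwrite('pics/end.png',im)
E
```

```text
body 577 ((41.968284606933594, 18.658432006835938), (41.81069564819336, 40.952518463134766), 88.55448150634766) cap 150 [ 43.3  18.5 129.6]
 body pct [[22.2, 2.3, 63.3], [60.3, 38.9, 98.7]]
jaw 34 [-46.5 -36.4 -20. ]
stop 238 [29.2 47.6 51. ]
body 297 ((41.6732292175293, 16.291154861450195), (41.88663101196289, 43.1530876159668), 0.3531189262866974) cap 143 [ 41.8  15.8 129.7]
 body pct [[21.3, -5.1, 60.7], [61.0, 35.0, 98.9]]
jaw 218 [-46.4 -31.9 -17.8]
stop 59 [29.6 46.2 50.3]
orange 0 
orange 61 [[24.2, -10.8, 37.9], [41.1, -7.6, 43.0], [60.3, -4.0, 47.5]]
[ 0.4  0.6 -0.5] [-0.41  0.54  0.03] [-0.42 -0.29  0.22  2.35 -0.36  0.54 -0.94] [-3.092 -0.607  0.538]
ring gripper angle -3.0715721944566257
shift [  1.6   1.  108.2] rv [0. 0. 0.] j [-0.42 -0.29  0.22  2.35 -0.36  0.54 -0.94]
```

View pics/end.png

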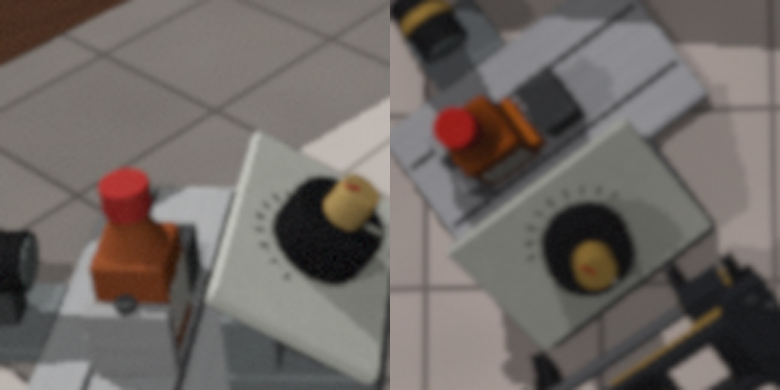

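```bash
python3 -c "
from workcell import *
print(close_job())"
```

```text
the job is handed in; nothing more can be done
None
```

I stood the amber bottle in the cradle and turned the ring clockwise until the pad held it against the back stop, pressed in about 5 mm (estimated from camera images). The brass knob's mark looks unmoved, the other bottles were not touched, the gripper is open and clear, and I handed the job in at about 19 s; no verdict came back.

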